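Take the dial padlock off the instrument chest and hold it up open

TASK

The dial padlock on the instrument chest has only its last number still to set. Turn the dial clockwise, feeling the notches click, until its yellow line rests at the red mark, pull the shackle out as far as it goes, then lift the open lock off the hasp. Finish still holding the lock in the gripper, dial facing up and shackle still open, at least 10 cm clear above the chest, and leave the eyecups and the eyepiece where they stand.

Things in the scene. Friction and masses are not known exactly. Their poses are not given: they have to be found in the camera images.
- chest: light grey instrument chest with black corners, 300 mm (x) by 380 mm (y) by 110 mm high, fixed to the bench. Origin at the centre of its underside; its front edge is at -x. Its top is flat, 110 mm up, and carries the hasp with the padlock.
- hasp_leaf (a point): point on top of the 3 mm aluminium hasp leaf on the chest's top, under the middle of the lock's seat. The leaf reaches from x -38 to +60 and y -36 to +46 mm of it. The lock lies flat on it between three low flanges, 3 mm thick with tops 8 mm above the leaf, 1.5 mm off the lock's -x, +x and -y faces. Axes as the chest.
- staple_eye (a point): centre of the 13 mm hole of the steel staple eye, 14 mm above the leaf. The eye is 21 mm wide (x), 4.5 mm thick (y), its top 24.5 mm above the leaf; it stands 2 to 7 mm off the lock's +y face. The shackle's toe leg (+x side) passes through it along y, which holds the lock down until the shackle is fully out.
- lock_center (a point): centre of the padlock's steel body (half-way up): 54 mm (x) by 52 mm (y) by 28 mm high, red mark on its top at the +y edge. Seated, its axes are the chest's: z up out of the dial face, +y the way the shackle is pulled. The whole lock weighs 0.35 to 0.55 kg. With the shackle fully out it lifts straight up.
- dial_grip (a point): centre of the dial's black ribbed round grip, on the dial's upright axis over the middle of the lock, 25.5 mm above lock_center. The grip is 22 mm in diameter and stands 4 to 18.5 mm above the lock's top face; below it is the dial disc, 38 mm in diameter, 4 mm thick, with white ticks and one long yellow line that also runs up the grip.
- dial (a joint): dial angle in rad, counter-clockwise from above positive; 0: the yellow line points at the red mark (lock's +y). Starts 2 to 4 notches counter-clockwise of it. Endless, 16 notches a turn, one per 0.393 rad, one exactly at 0; about 0.05 N m clicks it to the next, and let go it settles in the nearest. The shackle is free only in the notch at 0.
- shackle_grip (a point): point midway between the shackle's straight legs, at their height, 53 mm from lock_center to the lock's +y when shut; moves with the shackle. The shackle is a U of bright 8 mm round bar, 42 mm over the legs, 26 mm between; straight to 3 mm past this point, then a half-round bow ending 24 mm past it. Bar centre 14 mm above the leaf.
- shackle (a joint): how far the shackle is drawn out of the lock's body, in m: 0 shut, 0.022 at its stop, fully open, when the toe leg's end is 15 mm off the lock's face. It slides stiffly (about 3 N) and stays where it is left; with the dial off its mark it moves about 1 mm and stops.
- eyecup_a_center (a point): black ribbed rubber eyecup, a short cup 45 mm in diameter and 36 mm high, standing on the chest's lid; the point is its centre, 18 mm up. A bystander.
- eyecup_b_center (a point): black ribbed rubber eyecup, a short cup 45 mm in diameter and 36 mm high, standing on the chest's lid; the point is its centre, 18 mm up. A bystander.
- eyecup_c_center (a point): black ribbed rubber eyecup, a short cup 45 mm in diameter and 36 mm high, standing on the front part of the chest's top, to the lock's +y; the point is its centre, 18 mm up. A bystander.
- eyepiece_center (a point): black microscope eyepiece, 38 mm in diameter and 56 mm high, standing on the bench mat at the chest's -y side; the point is its centre, 28 mm up. A bystander.
Things that resemble listed ones, but are neither listed nor needed, are in the scene too. There is more than one size of the part that bears lock_center; the job needs the smallest.

How it is judged:
By the outcome, as a careful person would: the job done as asked, in the order asked, and still so for the second after the job is handed in, while the arm keeps its last pose, push and grip.
It also fails if it takes over 51 s, if anything falls off the work surface, if the arm or the gripper's body presses on something with over 40 N, if the wrist force passes 120 N, or if a joint passes its speed limit or range.

ROBOT

A 6-joint arm with a two-finger parallel gripper is mounted at the origin on the work surface. World frame = base frame: x ahead of the robot, y to its left, z up, the work surface at z = 0. Lengths are in m, angles in degrees, forces in N, time in s.
With the tool pointing down it reaches from about 0.35 to 0.875 m from the base axis. Payload 4.2 kg.
Tool frame: the origin (TCP) lies at the very end of the fingers, on their centre line; the grasp point (between the pads) lies 19 mm behind it (tcp_to_grasp is the z of the grasp point in the tool frame, in m); z points along the fingers, y is the direction in which the jaws open and shut (so a half turn about z gives the same grasp; the last joint's range is limited). The gripper opens to 87 mm and grips with 3 to 60 N. Pads are 19 mm wide; open, the fingers measure 117 mm over their backs; the gripper's body (75 mm by 190 mm) begins 51 mm behind the grasp point.
Start: joints at [82.655, 22.042, 0.453, 0, -68.411, -14.817], TCP at [0.236, 0.579, 0.197] pointing down, gripper open.
Joint ranges: [-179.83, 179.83], [-69.29, 118.12], [-61.27, 80.66], [-181.25, 117.63], [-171.15, -9.14], [-177.46, 177.46]. Speed limits (degrees/s): [159.86, 159.86, 180, 180, 180, 180].

INTERFACE

Orientations are given as a 3x3 rotation matrix whose columns are the frame's x, y, z axes.
In Python, from station import sense, capture, camera_params, finish_job, tcp_to_grasp gives the robot as it stands.
- The arm moves only by the shell command python3 -m inch 'ROWS'. ROWS is JSON, a list of rows, each an object of numbers: "jaw": the closure in counts, from 0 (fully open) to 255 (shut); "x", "y", "z": the shift along the world's x, y, z normalised to -1 to 1, where 1 is 0.06 m; "ax", "ay", "az": the turn, a rotation vector about the world's x, y, z normalised to -1 to 1, where 1 is 10 degrees. A call has 1 to 12 rows; each row shifts and turns the pose as measured when the row begins; what a row does not reach is not made up. A row lasts 1/8 s, in which the tool goes at most 62.5 mm and 10.7 degrees, less where a joint would pass 70% of its speed; a pose out of reach is approached as far as the arm can. A call with a number of a shift or a turn outside -1 to 1 is refused whole. A call with a gripper value outside its range is refused whole. The fingers move at their own pace and stop on an object; the grip force is fixed at half the most. Time passes only in rows, so rows that do not move let the fingers close. It gives the time, the measured TCP pose, the force and the opening at its end, in the units of the state.
- sense(): the state, without advancing time (a new reading comes with each control period).
- capture(name): name is "scene" or "top" or "wrist"; returns the picture (384x512x3 uint8, red, green, blue); there is no depth.
- camera_params(name): a dict with "vfov" (degrees; the focal length in pixels is half the picture's height over the tangent of half this angle, whatever the lens; pixels are square), "cx", "cy" (the principal point, pixels), "R" (3x3) and "t" (3): a world point X has camera coordinates R X + t. Camera axes: x right, y down, z forward; pixel columns grow to the right and rows downward; lengths in m; the calibration is good to about 2 mm. The wrist camera is an equidistant fisheye: a pixel r from the principal point sees the ray r / f radians off the axis. A picture is of the moment at which its call begins: read the wrist's pose just before it. camera_params takes no time and is no camera call; for the wrist camera it gives the pose at the moment of the call.
- finish_job(): hands the job in, once; it reports no verdict.
The state is a dict: "time_s": time; "joints": joint angles; "joint_velocities": joint speeds; "effort": joint torques, N m; "tcp_pos": TCP position; "ee_rot": TCP orientation; "wrist_force": force on the tool from outside, world axes, zero at the start; "moment": the same for the moment, N m; "gripper_width": opening from 0.0 (shut) to 1.0 (fully open).
Only numpy, scipy, OpenCV 4.12 (cv2) and the standard library are available. Lean on these libraries where they do the work, as an engineer would, in place of code of your own. Each camera call takes 0.05 s, during which the arm holds its last target.

## Working session

There is one attempt and no reset: what is moved stays moved. The work goes in short steps, Python scripts to look and compute and a shell command to move; the robot and the scene stay as the last step left them, time stands still between calls to the robot, and variables do not carry over. Pictures are saved under pics/ and viewed, and the job is handed in when it is done.

```bash
mkdir -p pics; ls; cat > h.py <<'E'
import numpy as np, cv2
from station import sense, capture, camera_params, finish_job, tcp_to_grasp
def snap(name,fn):
    p=camera_params(name); im=capture(name); cv2.imwrite('pics/'+fn+'.png',im[:,:,::-1]); np.savez('pics/'+fn+'.npz',im=im,name=name,**{k:np.array(v) for k,v in p.items()}); return im,p
def load(fn):
    d=np.load('pics/'+fn+'.npz'); return d['im'],{k:d[k] for k in ('vfov','cx','cy','R','t')},str(d['name'])
def ray(p,u,v,fish):
    f=192/np.tan(np.radians(p['vfov'])/2); a=np.array([u-p['cx'],v-p['cy']])
    if fish:
        r=np.hypot(*a); th=r/f; d=np.r_[a/max(r,1e-9)*np.sin(th),np.cos(th)]
    else: d=np.r_[a/f,1]
    R=np.array(p['R']);return -R.T@np.array(p['t']), R.T@(d/np.linalg.norm(d))
def onz(p,u,v,z,fish=False):
    c,d=ray(p,u,v,fish); return c+d*(z-c[2])/d[2]
def proj(p,X,fish=False):
    f=192/np.tan(np.radians(p['vfov'])/2); x=np.array(p['R'])@X+np.array(p['t'])
    if fish:
        r=np.hypot(x[0],x[1]); th=np.arctan2(r,x[2]); return p['cx']+f*th*x[0]/r,p['cy']+f*th*x[1]/r
    return p['cx']+f*x[0]/x[2],p['cy']+f*x[1]/x[2]
E
python3 - <<'E'
from h import *
print(sense()); print(tcp_to_grasp)
for n in('scene','top','wrist'):
    im,p=snap(n,n+'0'); print(n,p)
E
```

```text
pics
{'time_s': 0.0, 'joints': array([ 8.26545569e+01,  2.20910242e+01,  3.79829157e-01, -2.87316983e-02,
       -6.84111008e+01, -1.48155908e+01]), 'joint_velocities': array([ 0.06152191,  0.08682008,  0.01762508,  0.01014703, -0.04608855,
       -0.04563919]), 'effort': array([-3.91191252e-04, -3.90661848e+01,  1.87402958e+01,  4.21972409e+00,
        1.10325945e-02, -1.88667705e-04]), 'tcp_pos': array([0.23550464, 0.5782231 , 0.1963579 ]), 'ee_rot': array([[ 9.26057567e-01, -3.77381559e-01, -7.35345794e-04],
       [-3.77382263e-01, -9.26055287e-01, -2.05728946e-03],
       [ 9.54122429e-05,  2.18267493e-03, -9.99997613e-01]]), 'wrist_force': array([-0.34532014, -1.11745811,  0.49134006]), 'moment': array([-0.03227698, -0.04659692,  0.00038303]), 'gripper_width': 1.0007013849467954}
-0.0187
scene {'vfov': 43.855509752806284, 'cx': 257.5560475738857, 'cy': 204.56668082528924, 'R': array([[ 0.14807494,  0.9889671 , -0.00422896],
       [ 0.60493187, -0.09395575, -0.79071471],
       [-0.78238817,  0.1145268 , -0.61217021]]), 't': array([-0.05946626, -0.26005036,  1.68306409])}
top {'vfov': 46.97341665313624, 'cx': 258.9330316304508, 'cy': 192.49366888335106, 'R': array([[ 0.00834052, -0.9997148 , -0.02237742],
       [-0.99523752, -0.00612552, -0.09728703],
       [ 0.09712221,  0.02308227, -0.99500477]]), 't': array([-0.01375751,  0.60778498,  1.20727254])}
wrist {'vfov': 65.70646984690485, 'cx': 252.09170301585826, 'cy': 187.28178950312116, 'R': array([[-0.37814168, -0.92574606,  0.00176293],
       [-0.88978555,  0.36397711,  0.27532225],
       [-0.25552015,  0.10254219, -0.96135038]]), 't': array([ 0.62434131, -0.03411218,  0.38950386])}
```

View pics/scene0.png

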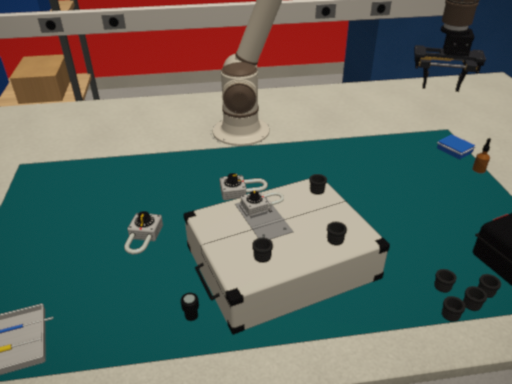

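View pics/top0.png

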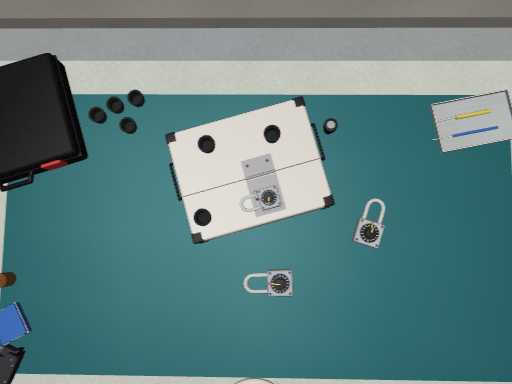

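View pics/wrist0.png

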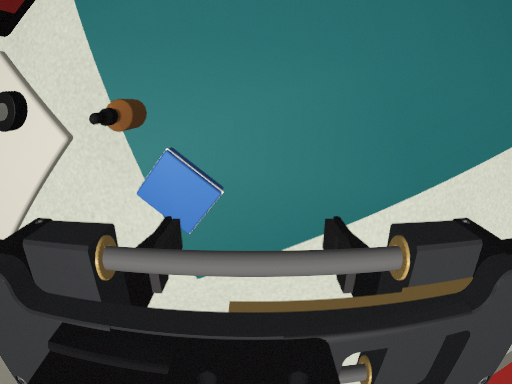

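```bash
python3 - <<'E'
from h import *
im,p,_=load('top0')
c=im[140:260,150:350]; cv2.imwrite('pics/z1.png',cv2.resize(c,None,fx=4,fy=4,interpolation=cv2.INTER_CUBIC)[:,:,::-1])
# chest corners
for uv in [(168,134),(302,98),(332,206),(196,242)]: print(uv,onz(p,*uv,0.11).round(4))
for uv in [(268,198)]: print(onz(p,*uv,0.141).round(4))
E
```

```text
(168, 134) [0.755  0.2323 0.11  ]
(302, 98) [ 0.8538 -0.1239  0.11  ]
(332, 206) [ 0.5659 -0.2014  0.11  ]
(196, 242) [0.4699 0.1511 0.11  ]
[ 0.5831 -0.0351  0.141 ]
```

View pics/z1.png

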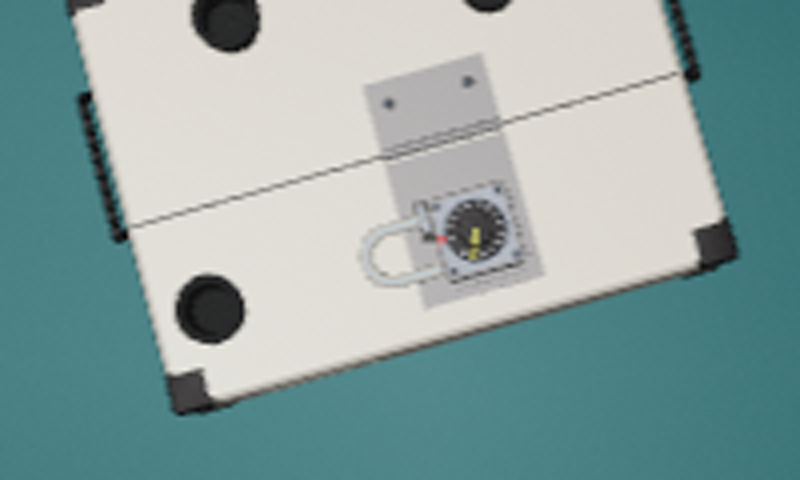

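```bash
python3 - <<'E'
from h import *
im,p,_=load('wrist0'); s=sense(); R=s['ee_rot'];T=s['tcp_pos']
C=-p['R'].T@p['t']; print('cam in tool',R.T@(C-T), 'axis',R.T@p['R'][2])
for d in (0,0.05,0.1): print(proj(p,T+R@[0,0,d],True), proj(p,T+R@[0,0.03,d],True),proj(p,T+R@[-0.03,0.0,d],True))
im,p,_=load('top0')
th=np.radians(15.2); X=np.array([np.cos(th),np.sin(th),0]);Y=np.array([-np.sin(th),np.cos(th),0])
# leaf corners from zoom px (z=.113): 
for n,(a,b) in dict(tl=(364,85),tr=(484,54),br=(544,272),bl=(426,308)).items(): print(n,onz(p,150+a/4-.4,140+b/4-.4,.113).round(4))
for n,(a,b,z) in dict(red=(441,239,.141),cup=(212,307,.146)).items(): print(n,onz(p,150+a/4-.4,140+b/4-.4,z).round(4))
E
```

```text
cam in tool [ 7.50942429e-02 -1.34390705e-04 -1.86117602e-01] axis [-2.75419963e-01 -1.25904735e-04  9.61323997e-01]
(np.float64(252.35581137622208), np.float64(218.34362835099515)) (np.float64(296.54756443830166), np.float64(218.0742492675069)) (np.float64(252.3786561928882), np.float64(257.1534084681424))
(np.float64(252.29798010216044), np.float64(195.87267844899998)) (np.float64(288.1253151998385), np.float64(195.79917687650683)) (np.float64(252.32059027000545), np.float64(228.82863064754437))
(np.float64(252.2583646914537), np.float64(180.63471780274688)) (np.float64(282.3099373564505), np.float64(180.63107512382425)) (np.float64(252.27938700588544), np.float64(208.9818550934472))
tl [0.683  0.0376 0.113 ]
tr [ 0.704  -0.0411  0.113 ]
br [ 0.5607 -0.0809  0.113 ]
bl [ 0.5368 -0.0045  0.113 ]
red [ 0.5795 -0.0144  0.141 ]
cup [0.535  0.1299 0.146 ]
```

```bash
python3 -m inch '[{"x":0.3,"y":-0.5,"z":0.4},{"x":0.5,"y":-0.85,"z":0.3},{"x":0.5,"y":-0.85},{"x":0.5,"y":-0.85},{"x":0.5,"y":-0.85},{"x":0.5,"y":-0.85},{"x":0.5,"y":-0.85},{"x":0.5,"y":-0.85},{"x":0.5,"y":-0.85},{"x":0.5,"y":-0.85}]'
```

```text
$[0]: bad value
```

```bash
python3 -m inch '[{"jaw":0,"x":0.3,"y":-0.5,"z":0.4,"ax":0,"ay":0,"az":0},{"jaw":0,"x":0.5,"y":-0.85,"z":0.3,"ax":0,"ay":0,"az":0},{"jaw":0,"x":0.5,"y":-0.85,"z":0,"ax":0,"ay":0,"az":0},{"jaw":0,"x":0.5,"y":-0.85,"z":0,"ax":0,"ay":0,"az":0},{"jaw":0,"x":0.5,"y":-0.85,"z":0,"ax":0,"ay":0,"az":0},{"jaw":0,"x":0.5,"y":-0.85,"z":0,"ax":0,"ay":0,"az":0},{"jaw":0,"x":0.5,"y":-0.85,"z":0,"ax":0,"ay":0,"az":0},{"jaw":0,"x":0.5,"y":-0.85,"z":0,"ax":0,"ay":0,"az":0},{"jaw":0,"x":0.5,"y":-0.85,"z":0,"ax":0,"ay":0,"az":0}]'
```

```text
time_s: 1.27
tcp_pos: [0.4963, 0.1285, 0.2367]
ee_rot: [[0.929, -0.369, -0.001], [-0.369, -0.929, -0.005], [0.001, 0.005, -1.0]]
wrist_force: [0.5, 1.0, -0.1]
gripper_width: 0.997
```

```bash
python3 -m inch '[{"jaw":0,"x":0.5,"y":-0.85,"z":0,"ax":0,"ay":0,"az":0},{"jaw":0,"x":0.5,"y":-0.85,"z":0,"ax":0,"ay":0,"az":0},{"jaw":0,"x":0.45,"y":-0.85,"z":0,"ax":0,"ay":0,"az":0},{"jaw":0,"x":0,"y":0,"z":0,"ax":0,"ay":0,"az":0}]'; python3 - <<'E'
from h import *
im,p=snap('wrist','w1'); s=sense(); print(s['tcp_pos'],s['ee_rot'].round(4),s['joints'])
cv2.imwrite('pics/w1z.png',cv2.resize(im[80:300,150:400],None,fx=3,fy=2.7,interpolation=cv2.INTER_CUBIC)[:,:,::-1])
E
```

```text
time_s: 1.78
tcp_pos: [0.5859, -0.0335, 0.2349]
ee_rot: [[0.927, -0.374, -0.003], [-0.374, -0.927, -0.005], [-0.001, 0.006, -1.0]]
wrist_force: [0.3, 0.3, 0.4]
gripper_width: 1.001
[ 0.58523191 -0.03207053  0.23504791] [[ 0.928  -0.3725 -0.0031]
 [-0.3725 -0.928  -0.0048]
 [-0.0011  0.0056 -1.    ]] [ 12.81910993  16.98437601  -1.66656866   0.24045214 -71.58201736
  55.23325679]
```

View pics/w1.png

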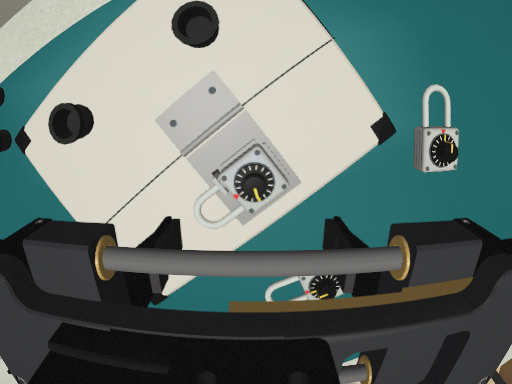

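View pics/w1z.png

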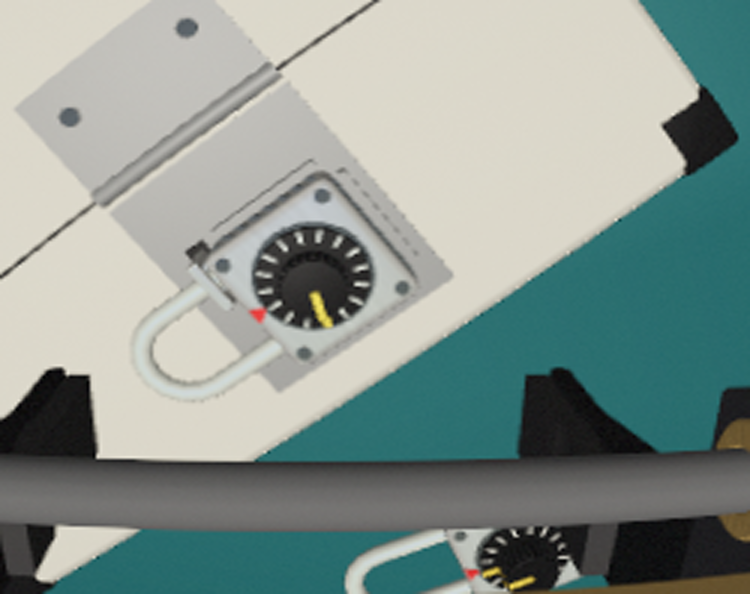

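```bash
python3 - <<'E'
from h import *
im,p,_=load('w1')
g=lambda a,b,z: onz(p,150+(a+.5)/3-.5,80+(b+.5)/2.7-.5,z,True)
S=np.array([g(*q,.141) for q in [(322,196),(402,287),(304,353),(223,265)]]); print(S.round(4),'mean',S.mean(0))
for i in range(4):
    d=S[(i+1)%4]-S[i]; print(np.linalg.norm(d),np.degrees(np.arctan2(d[1],d[0])))
dc=g(314,276,.145); ln=g(326,326,.145); rm=g(259,314,.141); print('disc',dc,'line',ln,'red',rm)
c=S.mean(0)
for q in(dc,c): 
  f=lambda v: np.degrees(np.arctan2(v[1],v[0])); print(f(ln-q),f(rm-q),f(ln-q)-f(rm-q))
# yellow mask in wrist
hsv=cv2.cvtColor(im,cv2.COLOR_RGB2HSV); m=cv2.inRange(hsv,(22,120,120),(38,255,255)); ys,xs=np.nonzero(m[150:230,220:290]); print(xs+220,ys+150)
E
```

```text
[[ 0.6113 -0.0492  0.141 ]
 [ 0.5705 -0.0611  0.141 ]
 [ 0.5589 -0.0217  0.141 ]
 [ 0.6001 -0.0101  0.141 ]] mean [ 0.58520232 -0.03549682  0.141     ]
0.04256264872205404 -163.7370033029677
0.0410143847426137 106.36637616334059
0.04281589371951462 15.812945532372476
0.04067839706504658 -73.98760758249914
disc [ 0.58617185 -0.03622983  0.145     ] line [ 0.56727825 -0.03285703  0.145     ] red [ 0.57861858 -0.01369744  0.141     ]
169.87844938004287 108.53211701465418 61.34633236538869
171.62192798886025 106.80511079959332 64.81681718926693
[254 255 253 254 255 256 254 255 256 254 255 256 257 254 255 256 257 254
 255 256 257 255 256 257 255 256 257 258 256 257 258 256 257 258 259 256
 257 258 259 260 257 258 259 260 258 259 260] [188 188 189 189 189 189 190 190 190 191 191 191 191 192 192 192 192 193
 193 193 193 194 194 194 195 195 195 195 196 196 196 197 197 197 197 198
 198 198 198 198 199 199 199 199 200 200 200]
```

```bash
python3 -m inch '[{"jaw":0,"x":0,"y":-0.06,"z":-0.6,"ax":0,"ay":0,"az":0},{"jaw":60,"x":0,"y":0,"z":-0.4,"ax":0,"ay":0,"az":0},{"jaw":100,"x":0,"y":0,"z":-0.2,"ax":0,"ay":0,"az":0},{"jaw":100,"x":0,"y":0,"z":0,"ax":0,"ay":0,"az":0}]'; python3 - <<'E'
from h import *
im,p=snap('wrist','w2'); s=sense(); print(s['tcp_pos'],s['ee_rot'].round(4),s['gripper_width'],s['wrist_force'],s['time_s'])
cv2.imwrite('pics/w2z.png',cv2.resize(im[120:300,150:370],None,fx=3,fy=3,interpolation=cv2.INTER_CUBIC)[:,:,::-1])
E
```

```text
time_s: 2.33
tcp_pos: [0.5841, -0.0322, 0.1622]
ee_rot: [[0.93, -0.368, -0.002], [-0.368, -0.93, -0.004], [-0.0, 0.004, -1.0]]
wrist_force: [-0.0, -0.1, 0.4]
gripper_width: 0.743
[ 0.58467203 -0.0321719   0.16303107] [[ 9.297e-01 -3.683e-01  2.000e-04]
 [-3.683e-01 -9.297e-01 -3.700e-03]
 [ 1.500e-03  3.300e-03 -1.000e+00]] 0.6957191330143727 [ 0.53107868  0.23863293 -0.32618989] 2.375
```

View pics/w2z.png

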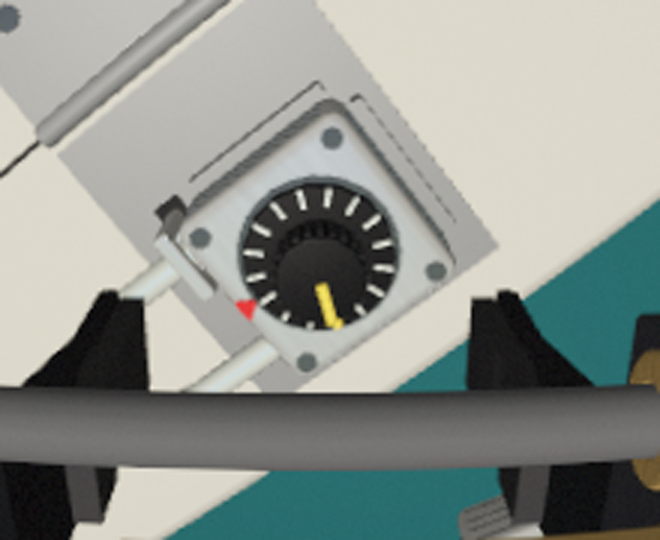

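```bash
python3 - <<'E'
from h import *
im,p,_=load('w2')
g=lambda a,b,z: onz(p,150+(a+.5)/3-.5,120+(b+.5)/3-.5,z,True)
S=np.array([g(*q,.141) for q in [(331,139),(436,271),(307,362),(201,238)]]); print('mean',S.mean(0))
for i in range(4):
    d=S[(i+1)%4]-S[i]; print(np.linalg.norm(d),np.degrees(np.arctan2(d[1],d[0]))%90)
print(g(319,254,.145), g(320,277,.1595))
s=sense();c=S.mean(0); print('tool frame offset of c', s['ee_rot'].T@(c-s['tcp_pos']))
E
```

```text
mean [ 0.58516724 -0.03552886  0.141     ]
0.04273793157169524 16.69030244591778
0.040753424518289276 16.08636951719781
0.04262562682805416 16.03146712788491
0.04026225373537534 16.242835846202098
[ 0.58677426 -0.03608089  0.145     ] [ 0.58635993 -0.03590678  0.1595    ]
tool frame offset of c [0.0016637  0.00286487 0.0220433 ]
```

```bash
python3 -m inch '[{"jaw":100,"x":0.025,"y":-0.06,"z":-0.13,"ax":0,"ay":0,"az":0},{"jaw":100,"x":0,"y":0,"z":-0.1,"ax":0,"ay":0,"az":0},{"jaw":100,"x":0,"y":0,"z":0,"ax":0,"ay":0,"az":0}]'; python3 - <<'E'
from h import *
s=sense(); print(s['tcp_pos'],s['ee_rot'].round(4),s['gripper_width'],s['wrist_force'],s['time_s'])
E
```

```text
time_s: 2.75
tcp_pos: [0.5875, -0.0353, 0.1506]
ee_rot: [[0.93, -0.367, 0.004], [-0.367, -0.93, -0.003], [0.005, 0.001, -1.0]]
wrist_force: [-0.3, -0.2, 0.8]
gripper_width: 0.609
[ 0.58751058 -0.03532266  0.15056103] [[ 0.9301 -0.3673  0.0044]
 [-0.3673 -0.9301 -0.003 ]
 [ 0.0052  0.0012 -1.    ]] 0.6093189504202444 [-0.31893669 -0.18119987  0.78499483] 2.75
```

Good enough; close on the grip.

```bash
python3 -m inch '[{"jaw":255,"x":-0.02,"y":0,"z":-0.02,"ax":0,"ay":0,"az":0},{"jaw":255,"x":0,"y":0,"z":0,"ax":0,"ay":0,"az":0},{"jaw":255,"x":0,"y":0,"z":0,"ax":0,"ay":0,"az":0},{"jaw":255,"x":0,"y":0,"z":0,"ax":0,"ay":0,"az":0}]'; python3 - <<'E'
from h import *
s=sense(); print(s['tcp_pos'],s['ee_rot'].round(4),s['gripper_width'],s['wrist_force'],s['moment'],s['time_s'])
E
```

```text
time_s: 3.25
tcp_pos: [0.5866, -0.0355, 0.1499]
ee_rot: [[0.93, -0.367, 0.006], [-0.367, -0.93, -0.003], [0.006, 0.001, -1.0]]
wrist_force: [0.2, -0.1, 0.5]
gripper_width: 0.243
[ 0.58659975 -0.03549788  0.14991228] [[ 9.300e-01 -3.675e-01  5.600e-03]
 [-3.675e-01 -9.300e-01 -3.000e-03]
 [ 6.300e-03  8.000e-04 -1.000e+00]] 0.24270197912336933 [ 0.15974643 -0.1036779   0.48792909] [ 0.03229748  0.05382245 -0.06134862] 3.25
```

```bash
python3 -m inch '[{"jaw":255,"x":0,"y":0,"z":0,"ax":0,"ay":0,"az":-0.6},{"jaw":255,"x":0,"y":0,"z":0,"ax":0,"ay":0,"az":-0.6},{"jaw":255,"x":0,"y":0,"z":0,"ax":0,"ay":0,"az":-0.6},{"jaw":255,"x":0,"y":0,"z":0,"ax":0,"ay":0,"az":-0.6}]'; python3 - <<'E'
from h import *
s=sense(); print(s['tcp_pos'],np.degrees(np.arctan2(s['ee_rot'][1,1],s['ee_rot'][0,1])),s['gripper_width'],s['wrist_force'],s['moment'],s['time_s'])
E
```

```text
time_s: 3.75
tcp_pos: [0.5868, -0.0354, 0.1502]
ee_rot: [[0.69, -0.723, 0.004], [-0.723, -0.69, -0.005], [0.007, 0.0, -1.0]]
wrist_force: [-0.0, 0.5, -0.3]
gripper_width: 0.001
[ 0.58684904 -0.03544823  0.15024659] -136.3358421664102 0.0013990538170849498 [-0.0078294   0.46872495 -0.25124003] [0.0542424  0.01641478 0.03684857] 3.75
```

```bash
python3 - <<'E'
from h import *
im,p=snap('wrist','w3')
cv2.imwrite('pics/w3z.png',cv2.resize(im[120:300,150:370],None,fx=3,fy=3,interpolation=cv2.INTER_CUBIC)[:,:,::-1])
im,p=snap('scene','s3')
cv2.imwrite('pics/s3z.png',cv2.resize(im[120:290,170:390],None,fx=3,fy=3,interpolation=cv2.INTER_CUBIC)[:,:,::-1])
E
```

```text
(no output)
```

View pics/w3z.png

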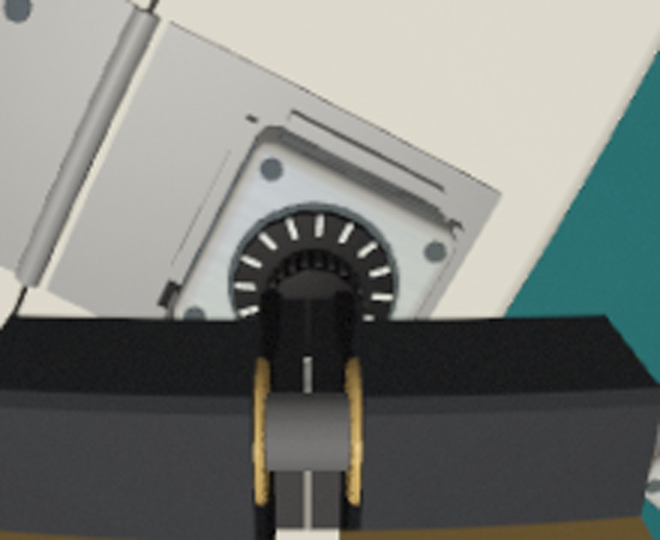

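View pics/s3z.png

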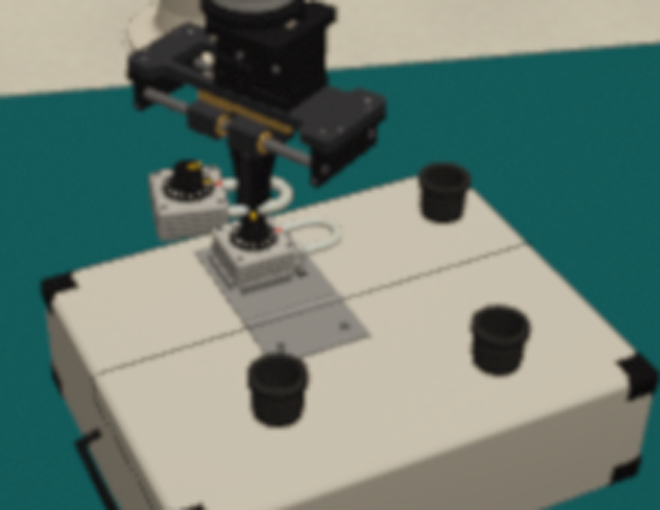

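```bash
python3 - <<'E'
from h import *
im,p,_=load('s3'); s=sense(); T=s['tcp_pos']
z=lambda q:((q[0]-170+.5)*3-.5,(q[1]-120+.5)*3-.5)
print('tcp',z(proj(p,T)))
c=np.array([.5861,-.0358,0])
for h in(.113,.141,.145,.1595): print(h,z(proj(p,c+[0,0,h])))
# lock top corners/hasp with z hypothesis; chest corner check
cv2.imwrite('pics/s3zz.png',cv2.resize(im[165:225,225:285],None,fx=9,fy=9,interpolation=cv2.INTER_CUBIC)[:,:,::-1])
im0,p0,_=load('scene0')
cv2.imwrite('pics/s0zz.png',cv2.resize(im0[165:225,225:285],None,fx=9,fy=9,interpolation=cv2.INTER_CUBIC)[:,:,::-1])
E
```

```text
tcp (np.float64(253.18044694863065), np.float64(228.68947875273426))
0.113 (np.float64(253.02607015727963), np.float64(265.2807606183394))
0.141 (np.float64(252.71582998220657), np.float64(237.50740622114492))
0.145 (np.float64(252.67074274897917), np.float64(233.47110206770057))
0.1595 (np.float64(252.50565292364465), np.float64(218.6919129272039))
```

View pics/s3zz.png

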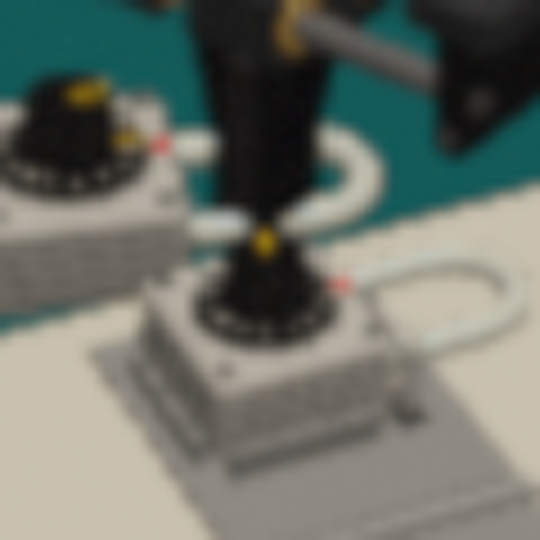

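View pics/s0zz.png

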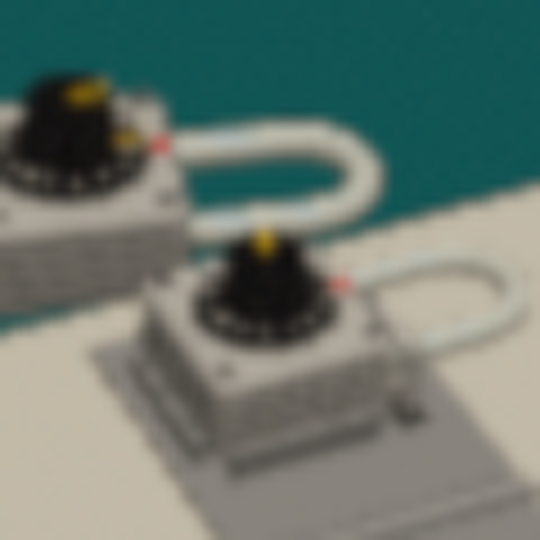

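```bash
python3 - <<'E'
from h import *
im,p,_=load('w2'); R=np.array([[.9297,-.3683,.0002],[-.3683,-.9297,-.0037],[.0015,.0033,-1]]);T=np.array([.5845,-.0322,.1628])
for z in (0,-.01,-.0187,-.03):
  print(z,[tuple(round((v-o+.5)*3) for v,o in zip(proj(p,T+R@[x,y,z],True),(150,120))) for x,y in((.0095,.0305),(.0095,-.0305),(.0095,.0455),(0,.0305))])
E
```

```text
0 [(446, 255), (171, 255), (511, 255), (443, 295)]
-0.01 [(452, 271), (164, 271), (521, 270), (450, 312)]
-0.0187 [(459, 286), (158, 286), (530, 285), (456, 329)]
-0.03 [(468, 307), (149, 308), (544, 306), (465, 352)]
```

```bash
python3 -m inch '[{"jaw":120,"x":-0.01,"y":0,"z":0,"ax":0,"ay":0,"az":0.5},{"jaw":120,"x":0,"y":0,"z":0,"ax":0,"ay":0,"az":0.5},{"jaw":120,"x":0,"y":0,"z":0,"ax":0,"ay":0,"az":0.5},{"jaw":120,"x":0,"y":0,"z":-0.1,"ax":0,"ay":0,"az":0},{"jaw":120,"x":0,"y":0,"z":-0.1,"ax":0,"ay":0,"az":0}]'; python3 - <<'E'
from h import *
s=sense(); print(s['tcp_pos'],s['ee_rot'].round(4),s['gripper_width'],s['wrist_force'],s['time_s'])
im,p=snap('wrist','w4')
cv2.imwrite('pics/w4z.png',cv2.resize(im[120:300,150:370],None,fx=3,fy=3,interpolation=cv2.INTER_CUBIC)[:,:,::-1])
im,p=snap('scene','s4')
cv2.imwrite('pics/s4z.png',cv2.resize(im[165:225,225:285],None,fx=9,fy=9,interpolation=cv2.INTER_CUBIC)[:,:,::-1])
E
```

```text
time_s: 4.47
tcp_pos: [0.5865, -0.0354, 0.1381]
ee_rot: [[0.864, -0.504, 0.007], [-0.504, -0.864, -0.003], [0.008, -0.001, -1.0]]
wrist_force: [-0.3, 0.7, -1.1]
gripper_width: 0.477
[ 0.58654908 -0.03537298  0.13808055] [[ 8.638e-01 -5.037e-01  6.900e-03]
 [-5.037e-01 -8.639e-01 -3.400e-03]
 [ 7.700e-03 -5.000e-04 -1.000e+00]] 0.4765218502656848 [-0.29494835  0.68792238 -1.10521888] 4.475
```

View pics/w4z.png

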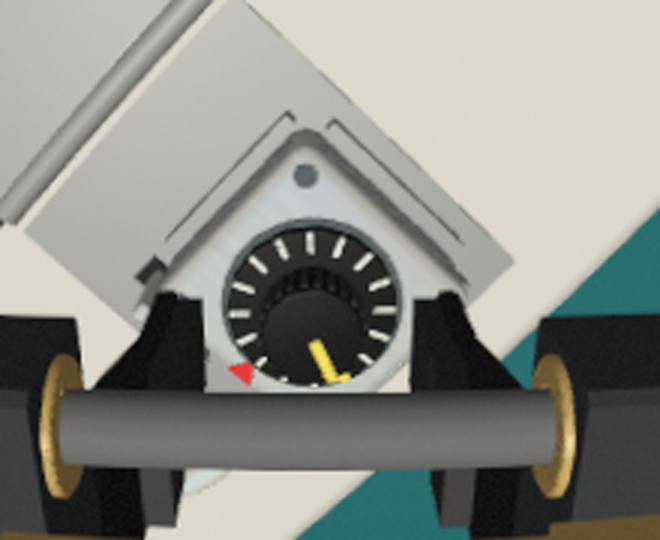

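View pics/s4z.png

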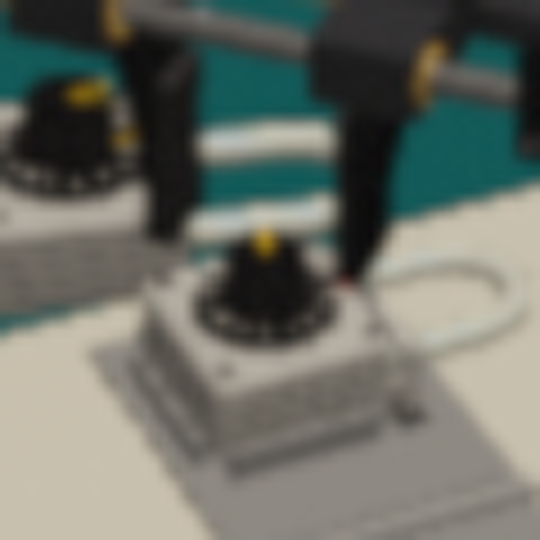

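```bash
python3 -m inch '[{"jaw":120,"x":-0.01,"y":0,"z":-0.08,"ax":0,"ay":0,"az":0},{"jaw":120,"x":0,"y":0,"z":-0.07,"ax":0,"ay":0,"az":0},{"jaw":255,"x":0,"y":0,"z":0,"ax":0,"ay":0,"az":0},{"jaw":255,"x":0,"y":0,"z":0,"ax":0,"ay":0,"az":0},{"jaw":255,"x":0,"y":0,"z":0,"ax":0,"ay":0,"az":0},{"jaw":255,"x":0,"y":0,"z":0,"ax":0,"ay":0,"az":0}]'; python3 - <<'E'
from h import *
s=sense(); print(s['tcp_pos'],s['ee_rot'].round(4),s['gripper_width'],s['wrist_force'],s['moment'],s['time_s'])
E
```

```text
time_s: 5.32
tcp_pos: [0.5854, -0.0357, 0.1278]
ee_rot: [[0.864, -0.504, 0.005], [-0.504, -0.864, -0.004], [0.006, 0.001, -1.0]]
wrist_force: [0.3, -1.1, -1.1]
gripper_width: 0.236
[ 0.58538985 -0.03571971  0.12782255] [[ 0.8637 -0.5041  0.0049]
 [-0.504  -0.8637 -0.0042]
 [ 0.0064  0.0012 -1.    ]] 0.23578798708198145 [ 0.31742546 -1.09307951 -1.1295484 ] [-0.33991019  0.07603619 -0.00646264] 5.325
```

```bash
python3 -m inch '[{"jaw":255,"x":0,"y":0,"z":0,"ax":0,"ay":0,"az":0},{"jaw":255,"x":0,"y":0,"z":0,"ax":0,"ay":0,"az":-0.3},{"jaw":255,"x":0,"y":0,"z":0,"ax":0,"ay":0,"az":-0.5}]'; python3 - <<'E'
from h import *
s=sense(); print(s['tcp_pos'],np.degrees(np.arctan2(s['ee_rot'][1,1],s['ee_rot'][0,1])),s['gripper_width'],s['wrist_force'],s['moment'],s['time_s'])
E
```

```text
time_s: 5.7
tcp_pos: [0.5854, -0.0357, 0.1278]
ee_rot: [[0.783, -0.623, 0.004], [-0.622, -0.783, -0.005], [0.006, 0.001, -1.0]]
wrist_force: [-0.2, -0.7, -0.4]
gripper_width: 0.237
[ 0.58537302 -0.03567962  0.12781031] -128.49974208372873 0.23663969897301135 [-0.2385409  -0.69568304 -0.44930731] [-0.04350196 -0.02036414  0.08429996] 5.7
```

```bash
python3 -m inch '[{"jaw":255,"x":0,"y":0,"z":0,"ax":0,"ay":0,"az":-0.7},{"jaw":255,"x":0,"y":0,"z":0,"ax":0,"ay":0,"az":-0.7},{"jaw":255,"x":0,"y":0,"z":0,"ax":0,"ay":0,"az":-0.7},{"jaw":255,"x":0,"y":0,"z":0,"ax":0,"ay":0,"az":-0.7},{"jaw":255,"x":0,"y":0,"z":0,"ax":0,"ay":0,"az":-0.7},{"jaw":255,"x":0,"y":0,"z":0,"ax":0,"ay":0,"az":-0.7},{"jaw":255,"x":0,"y":0,"z":0,"ax":0,"ay":0,"az":-0.7},{"jaw":255,"x":0,"y":0,"z":0,"ax":0,"ay":0,"az":-0.6}]'; python3 - <<'E'
from h import *
s=sense(); print(s['tcp_pos'],np.degrees(np.arctan2(s['ee_rot'][1,1],s['ee_rot'][0,1])),s['gripper_width'],s['wrist_force'],s['moment'],s['time_s'])
snap('wrist','w5'); im,p=snap('scene','s5')
im,p,_=load('w5')
cv2.imwrite('pics/w5z.png',cv2.resize(im[120:300,150:370],None,fx=3,fy=3,interpolation=cv2.INTER_CUBIC)[:,:,::-1])
im,p,_=load('s5')
cv2.imwrite('pics/s5z.png',cv2.resize(im[165:225,225:285],None,fx=9,fy=9,interpolation=cv2.INTER_CUBIC)[:,:,::-1])
E
```

```text
time_s: 6.7
tcp_pos: [0.5853, -0.0356, 0.1278]
ee_rot: [[-0.093, -0.996, -0.001], [-0.996, 0.093, -0.006], [0.006, 0.001, -1.0]]
wrist_force: [0.2, 0.1, -0.3]
gripper_width: 0.233
[ 0.58534702 -0.03564962  0.12779582] 174.68294506252724 0.23263225681059313 [ 0.2002403   0.12821017 -0.33082235] [-0.1042017  -0.11019743  0.03347948] 6.7
```

View pics/w5z.png

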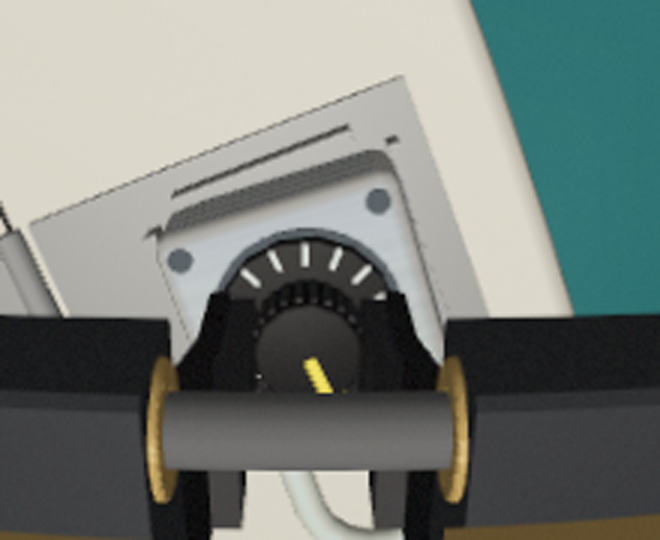

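View pics/s5z.png

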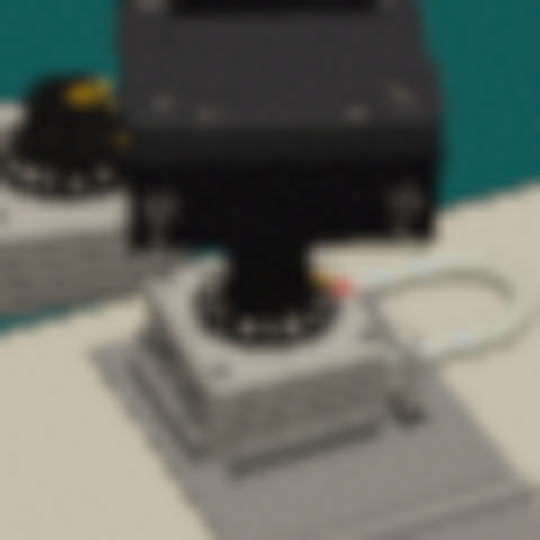

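```bash
python3 -m inch '[{"jaw":110,"x":0,"y":0,"z":0,"ax":0,"ay":0,"az":-0.1},{"jaw":110,"x":0,"y":0,"z":0,"ax":0,"ay":0,"az":0},{"jaw":110,"x":0,"y":0,"z":0.3,"ax":0,"ay":0,"az":0},{"jaw":70,"x":-0.11,"y":0.4,"z":0.6,"ax":0,"ay":0,"az":0.75},{"jaw":70,"x":-0.11,"y":0.4,"z":0.3,"ax":0,"ay":0,"az":0.75},{"jaw":70,"x":0,"y":0,"z":0,"ax":0,"ay":0,"az":0.7},{"jaw":70,"x":0,"y":0,"z":0,"ax":0,"ay":0,"az":0}]'; python3 - <<'E'
from h import *
s=sense(); print(s['tcp_pos'],np.degrees(np.arctan2(s['ee_rot'][1,1],s['ee_rot'][0,1])),s['gripper_width'],s['wrist_force'],s['moment'],s['time_s'])
im,p=snap('wrist','w6')
cv2.imwrite('pics/w6z.png',cv2.resize(im[80:300,150:370],None,fx=2.7,fy=2.7,interpolation=cv2.INTER_CUBIC)[:,:,::-1])
E
```

```text
time_s: 7.68
tcp_pos: [0.572, 0.0143, 0.2024]
ee_rot: [[0.289, -0.957, 0.003], [-0.957, -0.289, -0.007], [0.007, -0.001, -1.0]]
wrist_force: [0.3, -0.5, -0.2]
gripper_width: 0.721
[0.57195135 0.01433481 0.20237236] -163.18779958406796 0.7208260825704645 [ 0.32366844 -0.45811912 -0.18577129] [ 0.07384569  0.0030828  -0.01527221] 7.675
```

View pics/w6z.png

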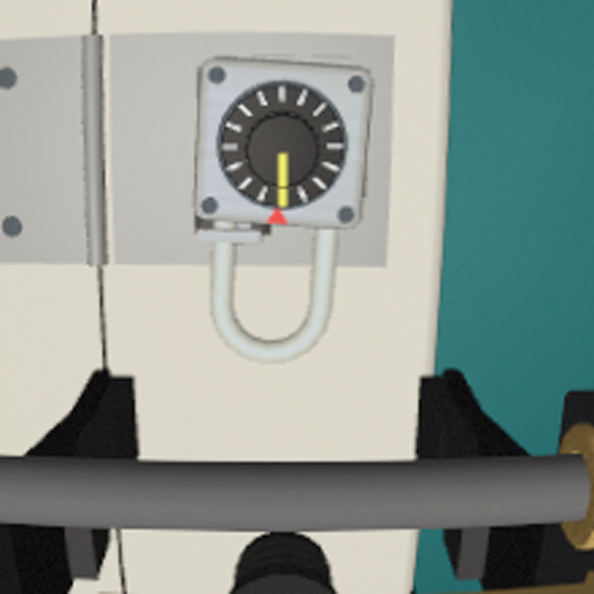

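```bash
python3 - <<'E'
from h import *
im,p,_=load('w6')
g=lambda a,b,z: onz(p,150+(a+.5)/2.7-.5,80+(b+.5)/2.7-.5,z,True)
S=np.array([g(*q,.141) for q in [(216,75),(356,84),(346,215),(209,205)]]); c=S.mean(0);print('mean',c)
f=lambda v: np.degrees(np.arctan2(v[1],v[0]))
for i in range(4):
    d=S[(i+1)%4]-S[i]; print(np.linalg.norm(d),f(d)%90)
ln=g(283,205,.145); print('line-center ang',f(ln-c),'disc',g(282,146,.145),f(ln-g(282,146,.145)),'red',f(g(278,215,.141)-c))
L=[g(221,270,.127),g(323,270,.127),g(223,300,.127),g(321,300,.127)]; print('legs',L,(L[0]+L[1])/2)
print('bow end',g(272,360,.127), 'leaf', f(g(110,33,.113)-g(393,36,.113))%90, 'leaf bot',f(g(107,266,.113)-g(386,268,.113))%90)
print('chest seam',f(g(96,0,.11)-g(118,590,.11))%90)
E
```

```text
mean [ 0.58512341 -0.03522079  0.141     ]
0.04298293732986283 13.161764411444352
0.04119110307650661 13.236711649350866
0.04313462129851581 12.535289392402035
0.040719552395161514 13.027775585859231
line-center ang 107.91738444953752 disc [ 0.58509259 -0.03524922  0.145     ] 107.79791497878182 red 103.73840675137139
legs [array([0.59211088, 0.01222086, 0.127     ]), array([0.55917992, 0.0022949 , 0.127     ]), array([0.58860139, 0.02217069, 0.127     ]), array([0.55664089, 0.01253061, 0.127     ])] [0.5756454  0.00725788 0.127     ]
bow end [0.56636909 0.0382098  0.127     ] leaf 15.757952449618825 leaf bot 16.312647597465734
chest seam 15.374783357527605
```

```bash
python3 -m inch '[{"jaw":70,"x":0,"y":-0.4,"z":0,"ax":0,"ay":0,"az":-0.1},{"jaw":70,"x":0,"y":0,"z":0,"ax":0,"ay":0,"az":0},{"jaw":70,"x":0,"y":0,"z":0,"ax":0,"ay":0,"az":0}]'; python3 - <<'E'
from h import *
s=sense(); print(s['tcp_pos'],np.degrees(np.arctan2(s['ee_rot'][1,1],s['ee_rot'][0,1])),s['gripper_width'],s['time_s'])
im,p=snap('wrist','w7')
cv2.imwrite('pics/w7z.png',cv2.resize(im[120:250,190:320],None,fx=4.5,fy=4.5,interpolation=cv2.INTER_CUBIC)[:,:,::-1])
hsv=cv2.cvtColor(im,cv2.COLOR_RGB2HSV); m=cv2.inRange(hsv,(22,100,100),(38,255,255))
n,l,st,ce=cv2.connectedComponentsWithStats(m); print([(st[i],ce[i].round(2)) for i in range(1,n) if st[i,4]>5])
m=cv2.inRange(hsv,(0,120,120),(10,255,255))
n,l,st,ce=cv2.connectedComponentsWithStats(m); print([(st[i],ce[i].round(2)) for i in range(1,n) if st[i,4]>5])
E
```

```text
time_s: 8.1
tcp_pos: [0.5719, -0.0105, 0.2014]
ee_rot: [[0.267, -0.964, 0.001], [-0.964, -0.267, -0.007], [0.007, 0.001, -1.0]]
wrist_force: [-0.7, -0.3, 0.1]
gripper_width: 0.724
[ 0.57190982 -0.01048678  0.20143917] -164.50834180904107 0.7237244611951322 8.1
[(array([242, 167,   6,  18,  70], dtype=int32), array([244.64, 175.03])), (array([418, 176,   7,  11,  30], dtype=int32), array([421.7 , 181.27])), (array([410, 183,   5,   7,  19], dtype=int32), array([411.84, 186.11]))]
[(array([241, 185,   6,   5,  20], dtype=int32), array([243.6 , 187.65])), (array([406, 190,   4,   5,  14], dtype=int32), array([407.86, 191.93]))]
```

View pics/w7z.png

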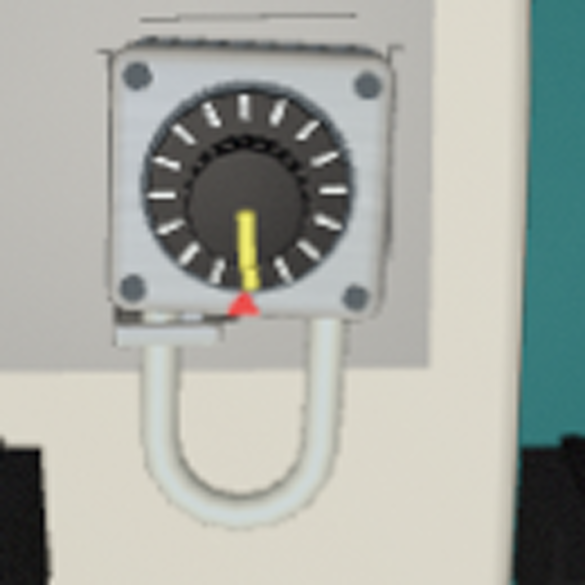

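```bash
python3 -m inch '[{"jaw":110,"x":0.22,"y":-0.41,"z":0,"ax":0,"ay":0,"az":0},{"jaw":110,"x":0,"y":0,"z":-0.6,"ax":0,"ay":0,"az":0},{"jaw":110,"x":0,"y":0,"z":-0.4,"ax":0,"ay":0,"az":0},{"jaw":110,"x":0,"y":0,"z":0,"ax":0,"ay":0,"az":0}]'; python3 - <<'E'
from h import *
s=sense(); print(s['tcp_pos'],np.degrees(np.arctan2(s['ee_rot'][1,1],s['ee_rot'][0,1])),s['gripper_width'],s['time_s'])
E
```

```text
time_s: 8.65
tcp_pos: [0.5862, -0.0341, 0.1403]
ee_rot: [[0.268, -0.963, 0.003], [-0.963, -0.268, -0.007], [0.007, -0.001, -1.0]]
wrist_force: [-0.6, -1.0, 0.3]
gripper_width: 0.575
[ 0.58620348 -0.03413136  0.14026218] -164.4556648353996 0.5751057094351224 8.65
```

```bash
python3 -m inch '[{"jaw":110,"x":-0.02,"y":-0.02,"z":-0.2,"ax":0,"ay":0,"az":0},{"jaw":255,"x":0,"y":0,"z":0,"ax":0,"ay":0,"az":0},{"jaw":255,"x":0,"y":0,"z":0,"ax":0,"ay":0,"az":0},{"jaw":255,"x":0,"y":0,"z":0,"ax":0,"ay":0,"az":0},{"jaw":255,"x":0,"y":0,"z":0,"ax":0,"ay":0,"az":0},{"jaw":255,"x":0,"y":0,"z":0,"ax":0,"ay":0,"az":0},{"jaw":255,"x":0,"y":0,"z":0,"ax":0,"ay":0,"az":-0.25},{"jaw":255,"x":0,"y":0,"z":0,"ax":0,"ay":0,"az":-0.2},{"jaw":255,"x":0,"y":0,"z":0,"ax":0,"ay":0,"az":0}]'; python3 - <<'E'
from h import *
s=sense(); print(s['tcp_pos'],np.degrees(np.arctan2(s['ee_rot'][1,1],s['ee_rot'][0,1])),s['gripper_width'],s['wrist_force'],s['moment'],s['time_s'])
E
```

```text
time_s: 9.78
tcp_pos: [0.5862, -0.0351, 0.1307]
ee_rot: [[0.19, -0.982, 0.006], [-0.982, -0.19, -0.007], [0.008, -0.005, -1.0]]
wrist_force: [-0.3, -0.8, 0.1]
gripper_width: 0.23
[ 0.586151   -0.03510157  0.13065029] -169.07031977619982 0.22969256227809484 [-0.30665254 -0.84877757  0.07587511] [-0.07135341  0.16066064  0.02526836] 9.775
```

```bash
python3 -m inch '[{"jaw":110,"x":0,"y":0,"z":0,"ax":0,"ay":0,"az":0},{"jaw":110,"x":0,"y":0,"z":0,"ax":0,"ay":0,"az":0},{"jaw":70,"x":0,"y":0,"z":0.4,"ax":0,"ay":0,"az":0},{"jaw":70,"x":-0.1,"y":0.4,"z":0.7,"ax":0,"ay":0,"az":0.2},{"jaw":70,"x":-0.1,"y":0.4,"z":0,"ax":0,"ay":0,"az":0},{"jaw":70,"x":0,"y":0,"z":0,"ax":0,"ay":0,"az":0}]'; python3 - <<'E'
from h import *
s=sense(); print(s['tcp_pos'],np.degrees(np.arctan2(s['ee_rot'][1,1],s['ee_rot'][0,1])),s['gripper_width'],s['time_s'])
im,p=snap('wrist','w8')
cv2.imwrite('pics/w8z.png',cv2.resize(im[80:250,190:320],None,fx=4.5,fy=3.5,interpolation=cv2.INTER_CUBIC)[:,:,::-1])
E
```

```text
time_s: 10.52
tcp_pos: [0.5753, 0.0145, 0.1992]
ee_rot: [[0.225, -0.974, 0.01], [-0.974, -0.225, -0.005], [0.008, -0.009, -1.0]]
wrist_force: [0.1, 0.0, -0.1]
gripper_width: 0.712
[0.5753059  0.01452866 0.19916652] -166.97494252609116 0.7123933030974009 10.525
```

View pics/w8z.png

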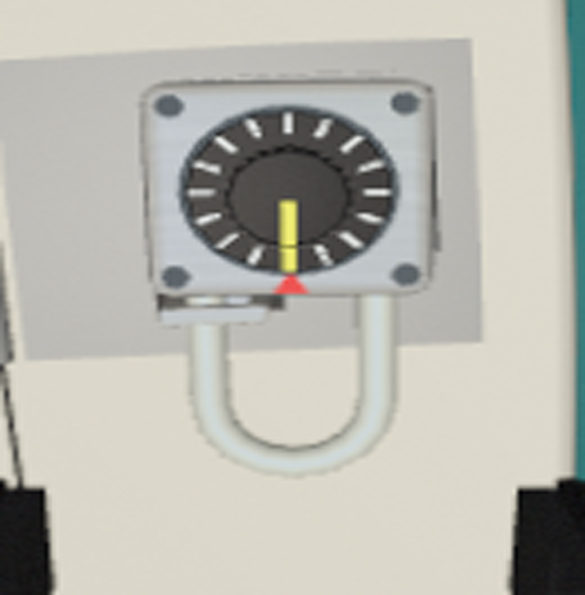

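```bash
python3 - <<'E'
from h import *
im,p,_=load('w8')
g=lambda a,b,z: onz(p,190+(a+.5)/4.5-.5,80+(b+.5)/3.5-.5,z,True)
f=lambda v: np.degrees(np.arctan2(v[1],v[0]))
a,b=g(208,360,.127),g(378,360,.127); print(a,b,(a+b)/2,np.linalg.norm(a-b))
print('bow',g(294,475,.127))
S=np.array([g(*q,.141) for q in [(168,105),(404,102),(405,274),(175,277)]]);c=S.mean(0);print(c,[f(S[(i+1)%4]-S[i])%90 for i in range(4)])
th=np.radians(13); 
s=sense()
for t in (12,13,14):
  t=np.radians(t); print('shackle 50',c[:2]+.050*np.array([-np.sin(t),np.cos(t)]))
E
```

```text
[0.59143496 0.0120748  0.127     ] [0.5582631  0.00434513 0.127     ] [0.57484903 0.00820996 0.127     ] 0.03406053823060466
bow [0.56746435 0.03896263 0.127     ]
[ 0.5859471  -0.03550293  0.141     ] [np.float64(13.966019542279582), np.float64(14.028770444390503), np.float64(14.06987209909027), np.float64(14.06866340400299)]
shackle 50 [0.57555151 0.01340445]
shackle 50 [0.57469954 0.01321558]
shackle 50 [0.573851   0.01301186]
```

```bash
python3 -m inch '[{"jaw":70,"x":-0.02,"y":-0.02,"z":-0.7,"ax":0,"ay":0,"az":0},{"jaw":70,"x":0,"y":0,"z":-0.6,"ax":0,"ay":0,"az":0},{"jaw":70,"x":0,"y":0,"z":-0.2,"ax":0,"ay":0,"az":0},{"jaw":70,"x":0,"y":0,"z":0,"ax":0,"ay":0,"az":0}]'; python3 - <<'E'
from h import *
s=sense(); print(s['tcp_pos'],np.degrees(np.arctan2(s['ee_rot'][1,1],s['ee_rot'][0,1])),s['gripper_width'],s['wrist_force'],s['time_s'])
E
```

```text
time_s: 11.08
tcp_pos: [0.5766, 0.0105, 0.1086]
ee_rot: [[0.224, -0.975, 0.015], [-0.975, -0.224, -0.006], [0.01, -0.013, -1.0]]
wrist_force: [-0.2, 0.2, 0.7]
gripper_width: 0.727
[0.57660607 0.01053674 0.10860715] -167.05755301095627 0.7266400847678972 [-0.21493563  0.22840428  0.70668943] 11.075
```

```bash
python3 -m inch '[{"jaw":70,"x":-0.04,"y":0.05,"z":-0.12,"ax":0.03,"ay":0.08,"az":0},{"jaw":70,"x":0,"y":0,"z":-0.03,"ax":0,"ay":0,"az":0},{"jaw":70,"x":0,"y":0,"z":0,"ax":0,"ay":0,"az":0}]'; python3 - <<'E'
from h import *
s=sense(); print(s['tcp_pos'],np.degrees(np.arctan2(s['ee_rot'][1,1],s['ee_rot'][0,1])),s['gripper_width'],s['wrist_force'],s['time_s'])
snap('wrist','w9');im,p=snap('scene','s9')
cv2.imwrite('pics/s9z.png',cv2.resize(im[165:225,225:285],None,fx=9,fy=9,interpolation=cv2.INTER_CUBIC)[:,:,::-1])
E
```

```text
time_s: 11.45
tcp_pos: [0.5764, 0.0139, 0.1019]
ee_rot: [[0.224, -0.975, 0.006], [-0.975, -0.224, 0.0], [0.001, -0.006, -1.0]]
wrist_force: [-0.0, -0.6, -0.0]
gripper_width: 0.724
[0.57638327 0.01388858 0.10192067] -167.05185263156963 0.7239672106116676 [-0.02976047 -0.57638804 -0.04672968] 11.45
```

View pics/w9.png

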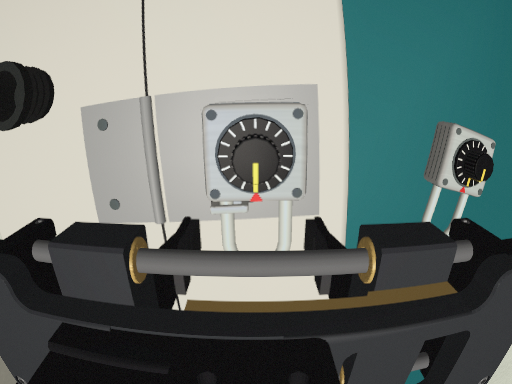

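View pics/s9z.png

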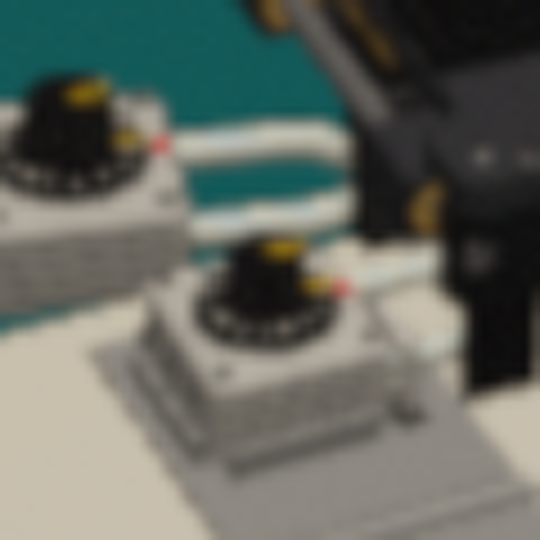

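```bash
python3 -m inch '[{"jaw":70,"x":-0.045,"y":-0.01,"z":-0.04,"ax":0,"ay":0.03,"az":0},{"jaw":255,"x":0,"y":0,"z":0,"ax":0,"ay":0,"az":0},{"jaw":255,"x":0,"y":0,"z":0,"ax":0,"ay":0,"az":0},{"jaw":255,"x":0,"y":0,"z":0,"ax":0,"ay":0,"az":0},{"jaw":255,"x":0,"y":0,"z":0,"ax":0,"ay":0,"az":0}]'; python3 - <<'E'
from h import *
s=sense(); print(s['tcp_pos'],np.degrees(np.arctan2(s['ee_rot'][1,1],s['ee_rot'][0,1])),s['gripper_width'],s['wrist_force'],s['time_s'])
E
```

```text
time_s: 12.18
tcp_pos: [0.5737, 0.0134, 0.0999]
ee_rot: [[0.224, -0.974, 0.001], [-0.974, -0.224, 0.0], [-0.0, -0.001, -1.0]]
wrist_force: [0.1, -0.2, 0.4]
gripper_width: 0.468
[0.57366069 0.01338059 0.09988716] -167.02977962868545 0.4683075503559094 [ 0.13642879 -0.19361908  0.3770621 ] 12.175
```

```bash
python3 -m inch '[{"jaw":255,"x":-0.025,"y":0.1,"z":0,"ax":0,"ay":0,"az":0},{"jaw":255,"x":-0.025,"y":0.1,"z":0,"ax":0,"ay":0,"az":0},{"jaw":255,"x":-0.025,"y":0.1,"z":0,"ax":0,"ay":0,"az":0}]'; python3 - <<'E'
from h import *
s=sense(); print(s['tcp_pos'],np.degrees(np.arctan2(s['ee_rot'][1,1],s['ee_rot'][0,1])),s['gripper_width'],s['wrist_force'],s['time_s'])
E
```

```text
time_s: 12.55
tcp_pos: [0.5692, 0.0308, 0.0999]
ee_rot: [[0.224, -0.975, 0.001], [-0.975, -0.224, -0.002], [0.002, -0.001, -1.0]]
wrist_force: [1.6, -3.1, -0.6]
gripper_width: 0.472
[0.56921511 0.03077964 0.09991913] -167.0651120990409 0.4724180012697619 [ 1.62911375 -3.0922606  -0.60230057] 12.55
```

```bash
python3 -m inch '[{"jaw":255,"x":-0.02,"y":0.08,"z":0,"ax":0,"ay":0,"az":0},{"jaw":255,"x":-0.01,"y":0.04,"z":0,"ax":0,"ay":0,"az":0}]'; python3 - <<'E'
from h import *
s=sense(); print(s['tcp_pos'],np.degrees(np.arctan2(s['ee_rot'][1,1],s['ee_rot'][0,1])),s['gripper_width'],s['wrist_force'],s['time_s'])
E
python3 -m inch '[{"jaw":255,"x":-0.01,"y":0.04,"z":0,"ax":0,"ay":0,"az":0},{"jaw":255,"x":-0.01,"y":0.04,"z":0,"ax":0,"ay":0,"az":0}]'
```

```text
time_s: 12.8
tcp_pos: [0.5675, 0.0372, 0.1]
ee_rot: [[0.225, -0.974, 0.001], [-0.974, -0.225, -0.005], [0.005, -0.0, -1.0]]
wrist_force: [5.8, -13.5, -4.5]
gripper_width: 0.471
[0.56749673 0.03722103 0.09997364] -166.98307570326858 0.47134957515190845 [  5.81881164 -13.53037028  -4.4748269 ] 12.8
time_s: 13.05
tcp_pos: [0.5675, 0.037, 0.1]
ee_rot: [[0.226, -0.974, 0.002], [-0.974, -0.226, -0.013], [0.013, 0.001, -1.0]]
wrist_force: [4.8, -12.5, -3.1]
gripper_width: 0.47
```

```bash
python3 -m inch '[{"jaw":60,"x":0,"y":-0.02,"z":0,"ax":0,"ay":0,"az":0},{"jaw":60,"x":0,"y":0,"z":0,"ax":0,"ay":0,"az":0},{"jaw":60,"x":0,"y":0,"z":0.2,"ax":-0.05,"ay":0,"az":0},{"jaw":60,"x":0.08,"y":-0.4,"z":0.8,"ax":0,"ay":0,"az":0.1},{"jaw":60,"x":0.08,"y":-0.4,"z":0.8,"ax":0,"ay":0,"az":0},{"jaw":60,"x":0,"y":0,"z":0,"ax":0,"ay":0,"az":0}]'; python3 - <<'E'
from h import *
s=sense(); print(s['tcp_pos'],np.degrees(np.arctan2(s['ee_rot'][1,1],s['ee_rot'][0,1])),s['ee_rot'][:,2],s['gripper_width'],s['time_s'])
im,p=snap('wrist','w10')
cv2.imwrite('pics/w10z.png',cv2.resize(im[80:250,190:320],None,fx=4.5,fy=3.5,interpolation=cv2.INTER_CUBIC)[:,:,::-1])
E
```

```text
time_s: 13.8
tcp_pos: [0.5768, -0.0103, 0.2139]
ee_rot: [[0.246, -0.969, 0.004], [-0.969, -0.246, -0.021], [0.022, 0.001, -1.0]]
wrist_force: [0.5, 0.9, -0.6]
gripper_width: 0.762
[ 0.57684199 -0.01029353  0.21390388] -165.73224991739357 [ 0.0044154  -0.02128105 -0.99976378] 0.7624986892532155 13.8
```

View pics/w10z.png

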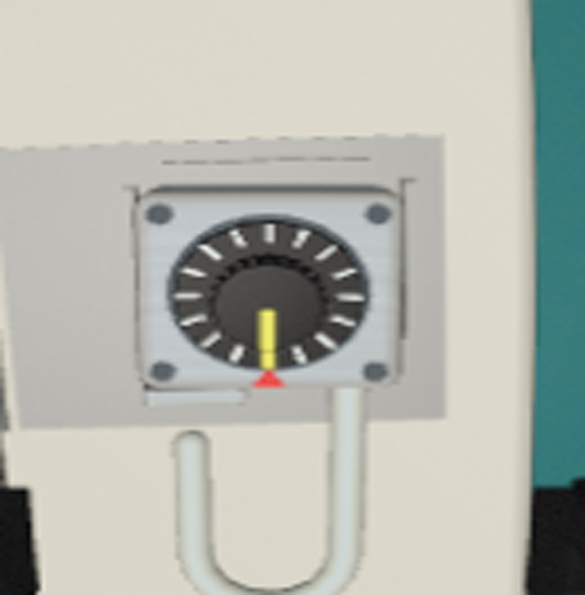

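```bash
python3 - <<'E'
from h import *
im,p,_=load('w10')
g=lambda a,b,z: onz(p,190+(a+.5)/4.5-.5,80+(b+.5)/3.5-.5,z,True)
f=lambda v: np.degrees(np.arctan2(v[1],v[0]))
S=np.array([g(*q,.141) for q in [(159,213),(377,213),(375,371),(162,371)]]);c=S.mean(0);print(c,[f(S[(i+1)%4]-S[i])%90 for i in range(4)],[np.linalg.norm(S[(i+1)%4]-S[i]) for i in range(4)])
t=np.radians(15)
print(c[:2]+.004*np.array([-np.sin(t),np.cos(t)])-sense()['tcp_pos'][:2])
E
```

```text
[ 0.58516132 -0.03336154  0.141     ] [np.float64(14.157577640206767), np.float64(14.486295460237415), np.float64(14.209123759142031), np.float64(14.010800155772273)] [np.float64(0.04262175763017896), np.float64(0.0410036425627003), np.float64(0.04296215877466347), np.float64(0.041041753284266326)]
[ 0.00886876 -0.01976739]
```

```bash
python3 -m inch '[{"jaw":5,"x":0.13,"y":-0.32,"z":-0.3,"ax":0.12,"ay":0.02,"az":0},{"jaw":5,"x":0,"y":0,"z":-0.4,"ax":0,"ay":0,"az":0},{"jaw":5,"x":0,"y":0,"z":-0.2,"ax":0,"ay":0,"az":0},{"jaw":5,"x":0,"y":0,"z":0,"ax":0,"ay":0,"az":0}]'; python3 - <<'E'
from h import *
s=sense(); print(s['tcp_pos'],np.degrees(np.arctan2(s['ee_rot'][1,1],s['ee_rot'][0,1])),s['ee_rot'][:,2],s['gripper_width'],s['time_s'])
E
```

```text
time_s: 14.35
tcp_pos: [0.5809, -0.0266, 0.1542]
ee_rot: [[0.249, -0.968, -0.008], [-0.968, -0.25, 0.001], [-0.003, 0.008, -1.0]]
wrist_force: [-0.4, -0.8, -0.4]
gripper_width: 0.974
[ 0.58089849 -0.02656709  0.15418893] -165.5512009794675 [-8.14410373e-03  9.65581083e-04 -9.99966370e-01] 0.9737957202310846 14.35
```

```bash
python3 -m inch '[{"jaw":5,"x":0.055,"y":-0.03,"z":-0.3,"ax":0,"ay":-0.045,"az":0},{"jaw":5,"x":0,"y":0,"z":-0.2,"ax":0,"ay":0,"az":0},{"jaw":5,"x":0,"y":0,"z":0,"ax":0,"ay":0,"az":0}]'; python3 - <<'E'
from h import *
s=sense(); print(s['tcp_pos'],np.degrees(np.arctan2(s['ee_rot'][1,1],s['ee_rot'][0,1])),s['ee_rot'][:,2],s['gripper_width'],s['wrist_force'],s['time_s'])
im,p=snap('wrist','w11')
E
```

```text
time_s: 14.72
tcp_pos: [0.5853, -0.0271, 0.1251]
ee_rot: [[0.252, -0.968, 0.003], [-0.968, -0.252, 0.001], [0.0, -0.003, -1.0]]
wrist_force: [-0.1, -0.2, -0.5]
gripper_width: 0.978
[ 0.58531309 -0.02710383  0.12512228] -165.4084489592866 [ 2.54531980e-03  6.47387442e-04 -9.99996551e-01] 0.9779332119263826 [-0.12979322 -0.15177658 -0.4694032 ] 14.725
```

View pics/w11.png

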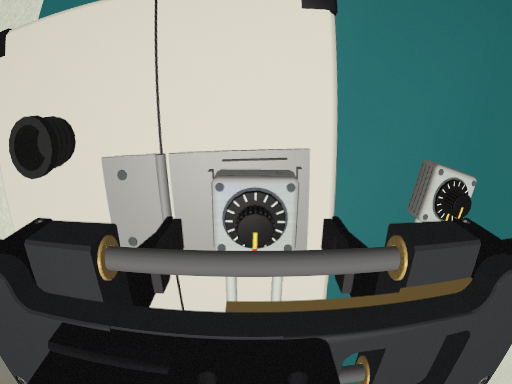

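```bash
python3 -m inch '[{"jaw":5,"x":-0.01,"y":-0.02,"z":-0.2,"ax":0,"ay":0,"az":0},{"jaw":5,"x":0,"y":0,"z":-0.1,"ax":0,"ay":0,"az":0},{"jaw":5,"x":0,"y":0,"z":0,"ax":0,"ay":0,"az":0}]'; python3 - <<'E'
from h import *
s=sense(); print(s['tcp_pos'],np.degrees(np.arctan2(s['ee_rot'][1,1],s['ee_rot'][0,1])),s['ee_rot'][:,2],s['gripper_width'],s['wrist_force'],s['time_s'])
im,p=snap('scene','s11')
cv2.imwrite('pics/s11z.png',cv2.resize(im[155:225,220:290],None,fx=8,fy=8,interpolation=cv2.INTER_CUBIC)[:,:,::-1])
E
```

```text
time_s: 15.15
tcp_pos: [0.5859, -0.0282, 0.1079]
ee_rot: [[0.252, -0.968, 0.006], [-0.968, -0.252, 0.001], [0.001, -0.006, -1.0]]
wrist_force: [0.1, 1.5, 0.8]
gripper_width: 0.983
[ 0.58587118 -0.02815937  0.10787727] -165.3836746151662 [ 0.00615113  0.00100999 -0.99998057] 0.9833551181262685 [0.11073527 1.46870124 0.81800044] 15.15
```

View pics/s11z.png

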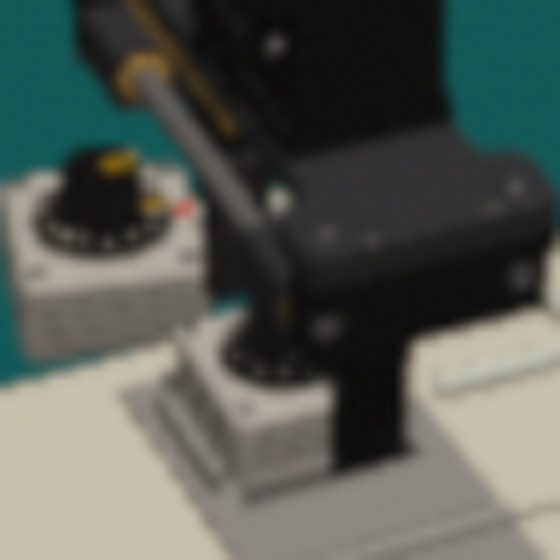

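```bash
python3 -m inch '[{"jaw":5,"x":-0.02,"y":0,"z":-0.025,"ax":0,"ay":0.035,"az":0},{"jaw":255,"x":0,"y":0,"z":0,"ax":0,"ay":0,"az":0},{"jaw":255,"x":0,"y":0,"z":0,"ax":0,"ay":0,"az":0},{"jaw":255,"x":0,"y":0,"z":0,"ax":0,"ay":0,"az":0},{"jaw":255,"x":0,"y":0,"z":0,"ax":0,"ay":0,"az":0},{"jaw":255,"x":0,"y":0,"z":0,"ax":0,"ay":0,"az":0}]'; python3 - <<'E'
from h import *
s=sense(); print(s['tcp_pos'],np.degrees(np.arctan2(s['ee_rot'][1,1],s['ee_rot'][0,1])),s['ee_rot'][:,2],s['gripper_width'],s['wrist_force'],s['time_s'])
E
```

```text
time_s: 15.95
tcp_pos: [0.5844, -0.0285, 0.1072]
ee_rot: [[0.252, -0.968, -0.001], [-0.968, -0.252, 0.001], [-0.001, 0.0, -1.0]]
wrist_force: [0.9, 0.1, -0.6]
gripper_width: 0.613
[ 0.58437526 -0.02850193  0.10722542] -165.38770991340337 [-5.87648101e-04  5.84354555e-04 -9.99999657e-01] 0.6134411336890271 [ 0.86578043  0.11980614 -0.57968883] 15.95
```

```bash
python3 -m inch '[{"jaw":255,"x":0.005,"y":-0.025,"z":0.02,"ax":0,"ay":0,"az":0},{"jaw":255,"x":0,"y":0,"z":0.1,"ax":0,"ay":0,"az":0},{"jaw":255,"x":0,"y":0,"z":0.1,"ax":0,"ay":0,"az":0}]'; python3 - <<'E'
from h import *
s=sense(); print(s['tcp_pos'],s['ee_rot'][:,2],s['gripper_width'],s['wrist_force'],s['moment'],s['time_s'])
snap('wrist','w12'); im,p=snap('scene','s12')
cv2.imwrite('pics/s12z.png',cv2.resize(im[155:225,220:290],None,fx=8,fy=8,interpolation=cv2.INTER_CUBIC)[:,:,::-1])
E
```

```text
time_s: 16.32
tcp_pos: [0.5826, -0.0299, 0.118]
ee_rot: [[0.251, -0.968, -0.006], [-0.968, -0.251, 0.001], [-0.003, 0.006, -1.0]]
wrist_force: [-1.0, -0.5, -4.7]
gripper_width: 0.616
[ 0.5825786  -0.02990276  0.11799745] [-0.00631697  0.00119286 -0.99997934] 0.6155014901377439 [-1.01439982 -0.53883568 -4.66989607] [-0.02561182 -0.06039036 -0.04769893] 16.325
```

View pics/w12.png

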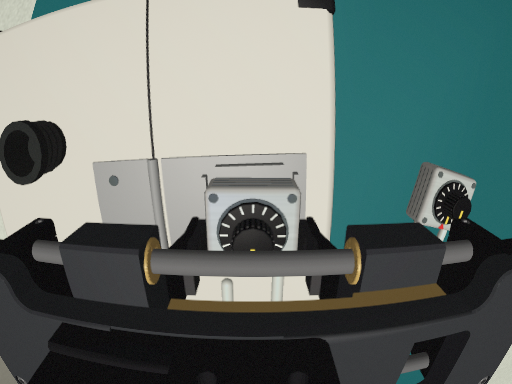

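View pics/s12z.png

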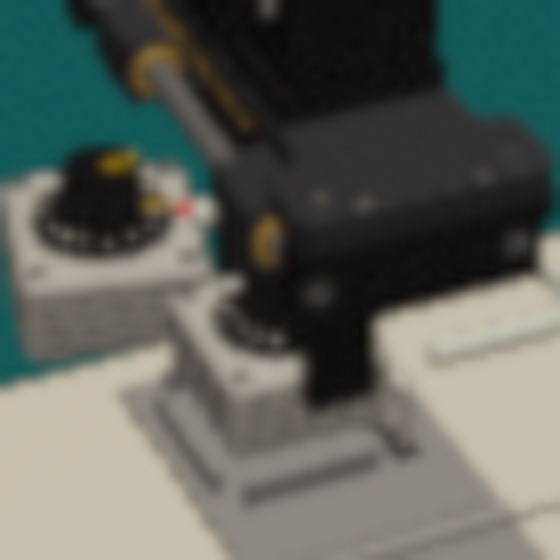

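```bash
python3 -m inch '[{"jaw":255,"x":0.01,"y":0,"z":0.15,"ax":0,"ay":-0.03,"az":0},{"jaw":255,"x":0,"y":0,"z":0.2,"ax":0,"ay":0,"az":0},{"jaw":255,"x":0,"y":0,"z":0.3,"ax":0,"ay":0,"az":0},{"jaw":255,"x":0,"y":0,"z":0.4,"ax":0,"ay":0,"az":0},{"jaw":255,"x":0,"y":0,"z":0.5,"ax":0,"ay":0,"az":0},{"jaw":255,"x":0,"y":0,"z":0.5,"ax":0,"ay":0,"az":0},{"jaw":255,"x":0,"y":0,"z":0.5,"ax":0,"ay":0,"az":0},{"jaw":255,"x":0,"y":0,"z":0.4,"ax":0,"ay":0,"az":0},{"jaw":255,"x":0,"y":0,"z":0.2,"ax":0,"ay":0,"az":0},{"jaw":255,"x":0,"y":0,"z":0,"ax":0,"ay":0,"az":0},{"jaw":255,"x":0,"y":0,"z":0,"ax":0,"ay":0,"az":0}]'; python3 - <<'E'
from h import *
s=sense(); print(s['tcp_pos'],s['ee_rot'][:,2],s['gripper_width'],s['wrist_force'],s['moment'],s['time_s'])
snap('wrist','w13'); im,p=snap('scene','s13'); snap('top','t13')
cv2.imwrite('pics/s13z.png',cv2.resize(im[100:300,160:400],None,fx=3,fy=3,interpolation=cv2.INTER_CUBIC)[:,:,::-1])
E
```

```text
time_s: 17.8
tcp_pos: [0.581, -0.0299, 0.319]
ee_rot: [[0.251, -0.968, 0.003], [-0.968, -0.251, 0.003], [-0.002, -0.004, -1.0]]
wrist_force: [0.3, 0.4, -4.6]
gripper_width: 0.615
[ 0.58098478 -0.02988735  0.31903955] [ 0.00305673  0.00316929 -0.99999031] 0.615393530014637 [ 0.30902189  0.44868427 -4.64934996] [ 0.00999593  0.030222   -0.00175581] 17.8
```

View pics/w13.png

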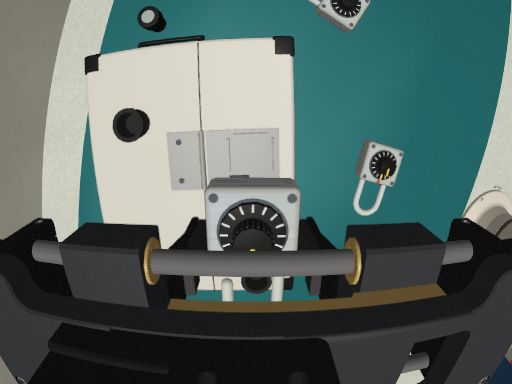

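View pics/s13z.png

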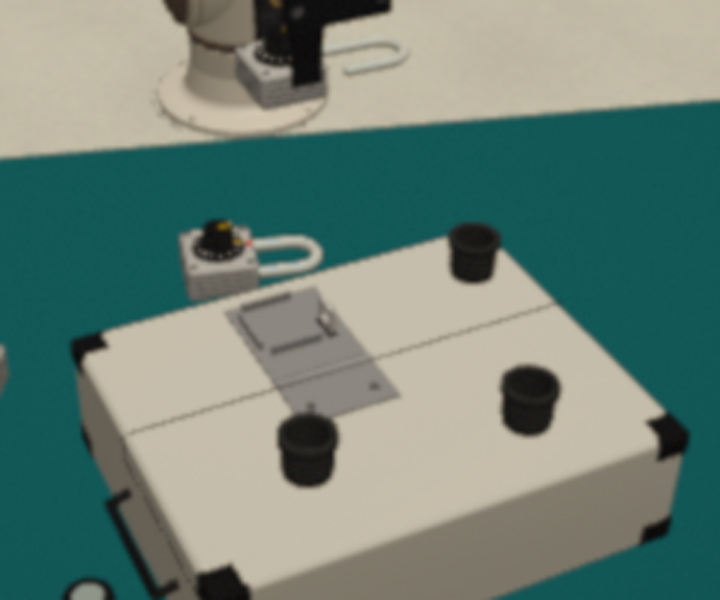

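View pics/t13.png

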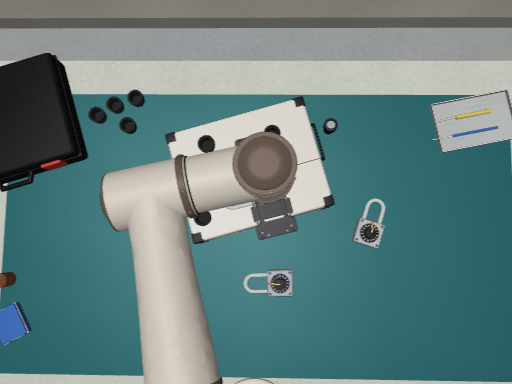

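```bash
python3 - <<'E'
from h import *
s=sense(); print(s['joint_velocities'].round(2),s['gripper_width'],s['time_s']); print(finish_job())
E
```

```text
[ 0.05  0.02  0.18  0.11 -0.04 -0.06] 0.6112247660239855 17.95
the job is handed in; nothing more can be done
None
```

The job is done and was handed in at about 18 s of the 51 s allowed. I turned the dial clockwise three notches to the red mark, pulled the shackle out to its stop, and lifted the open lock off the hasp.

**Dial:** The first close of the gripper missed the grip. The real fingertips end about 19 mm short of the reported TCP; I lowered the arm to match and regripped. The first turn stopped about 4° short of the mark. I regrasped and turned about 4.6° more, and the picture then showed the yellow line at the red mark.

**Shackle:** The gripper travelled about 24.6 mm, and the pull rose to about 14 N against the stop. The lock itself slid about 2 mm of that. The picture then showed the toe leg well clear of the staple eye.

**Last checks:**
- The lock is held level, dial up and shackle open. The opening reads about 53 mm and the load about 4.6 N.
- Its underside is about 0.21 m above the chest top.
- The eyecups and the eyepiece look unmoved in the scene, top and wrist pictures. I compared them by eye and did not measure them.
- In the last pictures the gripper partly hides the line and mark, so the last clear view of them together is from just after the pull.

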